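# Put the gasket tools away in the foam-lined chest drawer

### The arm

A 6-joint arm with a two-finger parallel gripper is mounted at the origin on the work surface. World frame = base frame: x ahead of the robot, y to its left, z up, the work surface at z = 0. Lengths are in mm, angles in rad, forces in N, time in s.
With the tool pointing down it reaches from about 325 to 900 mm from the base axis. Payload 6.1 kg.
Tool frame: the origin (TCP) lies midway between the tips of the shut fingers; the grasp point (between the pads) lies robot.pinch_z behind it (robot.pinch_z is the distance from the TCP to the grasp point, in mm); z points along the fingers, y is the line along which they close (so a half turn about z gives the same grasp; the last joint's range is limited). The gripper opens to 87 mm and grips with 3 to 60 N. Pads are 19 mm wide; open, the fingers measure 117 mm over their backs; the gripper's body (75 mm by 190 mm) begins 51 mm behind the grasp point.
Start: joints at [1.01, 0.22, 1.526, -0, 1.395, -0.126], TCP at [263.266, 566.839, 222.538] pointing down, gripper open.
Joint ranges: [-2.98, 2.98], [-0.91, 2.08], [0.09, 2.57], [-1.24, 4.39], [0.2, 2.65], [-2.68, 2.68]. Speed limits (rad/s): [2.57, 2.57, 3.01, 3.14, 3.14, 3.14].

### API

Orientations are given as [roll, pitch, yaw] about the fixed x, y, z axes, in that order (R = Rz(yaw) Ry(pitch) Rx(roll)).
In Python, from station import robot, eyes gives the robot as it stands.
- The arm moves only by the shell command python3 -m pendant 'ROWS' [OPENING] [FORCE]. ROWS is JSON, a list of rows, each a list of 2 entries, a list of its own where there are three numbers: the shift along the tool's x, y, z scaled (see below), then the turn, a rotation vector about the tool's x, y, z scaled (see below). A call has 1 to 8 rows; each row shifts and turns the commanded pose from where the row before left it, along the tool's axes as they then stand; what a row does not reach is not made up. The controller multiplies each number of a shift by 5 cm and each number of a turn by 0.12 rad. A row lasts 1/10 s, in which the tool goes at most 50 mm and 8.59 degrees, less where a joint would pass 70% of its speed; a pose out of reach is approached as far as the arm can. A call with a number of a shift or a turn outside -1 to 1 is refused whole. A call with a gripper value outside its range is refused whole. OPENING is the closure, from -1 (fully open) to 1 (shut), set as the call begins (- or left out, the last holds). The fingers move at their own pace and stop on an object; FORCE is the grip in N (left out, the last holds). Time passes only in rows, so rows that do not move let the fingers close. It gives the time, the measured TCP pose, the force, the opening and the grip force at its end, in the units of the state.
- robot.get_state(): the state, without advancing time (a new reading comes with each control period).
- eyes.camera(name): name is "scene" or "side" or "wrist"; returns (picture, depth): 400x640x3 uint8, red, green, blue; 400x640 float32, mm along the optical axis (not along the pixel's ray), 0 where there is no reading.
- eyes.camera_params(name): a dict with "mtx" (3x3 intrinsics, pixels), "R" (3x3) and "t" (3): a world point X has camera coordinates R X + t. Camera axes: x right, y down, z forward; pixel columns grow to the right and rows downward; lengths in mm; the calibration is good to about 2 mm. A picture is of the moment at which its call begins: read the wrist's pose just before it. camera_params takes no time and is no camera call; for the wrist camera it gives the pose at the moment of the call.
- robot.job_done(): hands the job in; it is judged then, once.
The state is a dict: "t": time; "qpos": joint angles; "dq": joint speeds; "effort": joint torques, N m; "tcp_pos": TCP position; "eef_rot": TCP orientation; "ft_force": force on the tool from outside, world axes, zero at the start; "wrist_torque": the same for the moment, N m; "width": opening from 0.0 (shut) to 1.0 (fully open); "gripper_force": force on a finger pad.
Only numpy, scipy, OpenCV 4.12 (cv2) and the standard library are available. Lean on these libraries where they do the work, as an engineer would, in place of code of your own. Each camera call takes 0.05 s, during which the arm holds its last target. There are 200 camera calls.

### The job

The cover face is clean and the pickup gap is checked, so put the tools away: pull the tool chest's top drawer out, lay the gasket scraper, the combination spanner and the feeler gauge flat on the bottom of their own cut-outs in the foam inlay, the scraper and the spanner the way round that their cut-outs are shaped, and push the drawer fully shut again. Leave the other things on the bench where they are, and take your hand away when you are done.

Things in the scene. Friction and masses are not known exactly. Their poses are not given: they have to be found in the camera images.
- drawer (a joint): Top drawer of a low grey two-drawer tool chest (340 wide, 270 deep, 130 high) on the right half of the bench, its front towards the robot. 0 = shut; grows as it is pulled out; 0.205 m = fully out, at its stop, when the drawer's back wall is 20 mm clear of the chest. May start ajar by up to 0.02 m. Slides with about 4 N of friction, stays where it is left.
- drawer_handle (a point): Middle of the top drawer's bar handle: 10 mm thick, 100 long, level, 35 mm before the drawer front (30 mm gap behind it), 102 mm above the bench; drawer front's top edge at 120 mm, chest top 130 (12 mm farther back). Moves with the drawer; x into the chest (drawer opens towards -x), y along the bar, left seen from the robot, z up. Inside is a foam inlay: x 47 to 227 mm, y -145 to 145 from here.
- scraper: Gasket scraper lying flat: black handle 95 long, 24 wide, 20 high, then a thin steel blade, 38 wide at its edge, that stands 10 mm above the handle's underside; 165 long in all, about 100 g. Origin on the handle's underside, 65 mm from its end and 100 mm from the blade's edge, near the centre of mass; x points to the blade, z up.
- scraper_tip (a point): Middle of the scraper's blade edge. The scraper's cut-out is the rear row of the foam, along the handle's y: 45 wide for the blade towards -y, 31 wide for the handle towards +y, 5 mm of play at each end, 12 deep, its bottom 76 mm above the bench. The scraper's origin belongs at x +177, y -30, z -26 mm from drawer_handle, 50 mm before the back wall (top at 102 mm; side walls 108).
- spanner: Combination spanner lying flat, bare steel, 155 long, 8 thick, about 80 g: open jaw 28 wide at one end, closed ring 22 wide at the other, shank 10 wide and 6 thick (1 to 7 mm above the underside). Origin at the middle of its length on the underside; x points to the open jaw, z up.
- spanner_jaw (a point): End of the spanner's jaw. Its cut-out is the foam's middle row, along y: 37 wide for the jaw towards +y, 28 for the ring towards -y, 6 mm of play at each end, 12 deep; the origin belongs at x +122, y -32, z -26 mm from drawer_handle. A finger trough 40 wide (y -50 to -10), 12 deep, crosses all rows to the back wall. A screwdriver fills the front row (x +70, 25 thick, top at 102 mm); it stays.
- feeler: Folded feeler gauge lying flat: steel case, round ends, 100 long, 18 wide, 12 thick, brass nut 3.5 high on one end; 90 g. Origin mid underside, x along it. Its cut-out, at the foam's left end, lies along the handle's x: 108 by 25, 12 deep, with a scoop for fingers 40 (x) by 76 (y) across; origin belongs at x +132, y +95, z -26 mm from drawer_handle, either way round.
- multimeter: Black digital multimeter lying on the bench beyond the tools, 185 by 88 by 36; origin at the middle of its underside. To be left alone.
- bolt0: Steel flange bolt standing on its head among the tools, 21 wide at the foot, 35 high; origin at the middle of its foot. To be left alone.
- bolt1: A second such bolt among the tools. To be left alone.
- bolt2: A third such bolt, nearer the robot. To be left alone.
- flywheel: Steel flywheel, 116 mm diameter, 56 high, at the left of the bench; origin at the middle of its underside. To be left alone.
- grease_jar: White jar with a black lid, 72 mm diameter, 75 high, at the right of the bench; origin at the middle of its underside. To be left alone.
Mind the look-alikes: they are no part of the job. Leave any green or red look-alike of the spanner alone.

How it is judged (in metres and radians):
On the way, in this order (a step that is already met when the one before it is completed fails the run):
1. the top drawer is pulled out (more than 120 mm) (value of joint drawer above 0.12 m), for 0.1 s.
2. with the drawer out, the scraper, the spanner and the feeler gauge each lie flat in their own cut-outs (value of joint drawer above 0.1 m and x of scraper in the frame of drawer_handle between 0.167 and 0.187 m and y of scraper in the frame of drawer_handle between -0.04 and -0.02 m and z of scraper in the frame of drawer_handle between -0.03 and -0.022 m and angle between the z axis of each of scraper, spanner, feeler and the z axis of drawer_handle, either way round below 0.08 rad and angle between the x axis of each of scraper, spanner and the y axis of drawer_handle, either way round below 0.15 rad and y of scraper_tip in the frame of drawer_handle below -0.11 m and x of spanner in the frame of drawer_handle between 0.112 and 0.132 m and y of spanner in the frame of drawer_handle between -0.042 and -0.022 m and z of spanner in the frame of drawer_handle between -0.03 and -0.022 m and y of spanner_jaw in the frame of drawer_handle above 0.028 m and x of feeler in the frame of drawer_handle between 0.122 and 0.142 m and y of feeler in the frame of drawer_handle between 0.085 and 0.105 m and z of feeler in the frame of drawer_handle between -0.03 and -0.022 m and angle between the x axis of feeler and the x axis of drawer_handle, either way round below 0.15 rad), for 0.2 s.
At the end, for the whole second after the job is handed in: The drawer is shut (within 6 mm); in it the three tools lie still in their own cut-outs, each origin within 10 mm in x and y and 4 mm in height of its place, flat within 0.08 rad, along the cut-out within 0.15 rad, blade and jaw at their own ends (gauge either way round) (value of joint drawer below 0.006 m and x of scraper in the frame of drawer_handle between 0.167 and 0.187 m and y of scraper in the frame of drawer_handle between -0.04 and -0.02 m and z of scraper in the frame of drawer_handle between -0.03 and -0.022 m and angle between the z axis of each of scraper, spanner, feeler and the z axis of drawer_handle, either way round below 0.08 rad and angle between the x axis of each of scraper, spanner and the y axis of drawer_handle, either way round below 0.15 rad and y of scraper_tip in the frame of drawer_handle below -0.11 m and x of spanner in the frame of drawer_handle between 0.112 and 0.132 m and y of spanner in the frame of drawer_handle between -0.042 and -0.022 m and z of spanner in the frame of drawer_handle between -0.03 and -0.022 m and y of spanner_jaw in the frame of drawer_handle above 0.028 m and x of feeler in the frame of drawer_handle between 0.122 and 0.142 m and y of feeler in the frame of drawer_handle between 0.085 and 0.105 m and z of feeler in the frame of drawer_handle between -0.03 and -0.022 m and angle between the x axis of feeler and the x axis of drawer_handle, either way round below 0.15 rad and linear speed of each of scraper, spanner, feeler below 0.02 m/s); the robot touches nothing.
It fails at once if a thing that is to be left alone (bolts, multimeter, flywheel, jar) is moved by more than 20 mm (distance of any of bolt0, bolt1, bolt2, multimeter, flywheel, grease_jar from where it was at the start of the episode above 0.02 m).
It fails at once if one of the standing bolts is knocked over (angle between any of bolt0, bolt1, bolt2's own z axis and vertical above 0.5 rad).
It also fails if it takes over 72 s, if anything falls off the work surface, if the arm or the gripper's body presses on something with over 40 N, if the wrist force passes 120 N, or if a joint passes its speed limit or range.

## Working session

There is one attempt and no reset: what is moved stays moved. The work goes in short steps, Python scripts to look and compute and a shell command to move; the robot and the scene stay as the last step left them, time stands still between calls to the robot, and variables do not carry over. Pictures are saved under pics/ and viewed, at most 10 in all, crops included, and the job is handed in when it is done.

```bash
ls; mkdir -p pics; python3 - <<'E'
from station import robot, eyes
import cv2,numpy as np
print(robot.pinch_z, robot.get_state())
for n in ("scene","side"):
    p,d=eyes.camera(n); cv2.imwrite(f"pics/{n}0.png",p[:,:,::-1]); np.save(f"pics/{n}0.npy",d)
    c=eyes.camera_params(n); print(n,c["mtx"].tolist(),(-c["R"].T@c["t"]).round(),c["R"].round(2).tolist())
E
```

```text
pics
18.700000000000003 {'t': 0.0, 'qpos': array([ 1.00987500e+00,  2.21210194e-01,  1.52762939e+00,  5.82197292e-06,
        1.39465484e+00, -1.26108315e-01]), 'dq': array([-6.70149023e-04,  8.76662634e-04, -1.82096589e-05, -7.50271912e-04,
        8.68660613e-05,  8.72922639e-04]), 'effort': array([-1.63758137e-03, -4.94593978e+01, -3.87384045e+01,  6.99508097e-02,
        5.71569835e-02, -1.61901917e-04]), 'tcp_pos': array([262.95303037, 566.31656012, 221.43742886]), 'eef_rot': array([-3.13970671e+00, -2.44878058e-04,  2.70677838e+00]), 'ft_force': array([-0.6244021 ,  0.40978989, -0.01657945]), 'wrist_torque': array([-0.0058574 , -0.00135649,  0.03131835]), 'gripper_force': 0.0, 'width': 0.9983424203370113}
scene [[404.62579049044865, 0.0, 318.1380395304514], [0.0, 404.62579049044865, 198.60146900255467], [0.0, 0.0, 1.0]] [1298.  419. 1031.] [[-0.45, 0.89, -0.01], [0.64, 0.32, -0.69], [-0.62, -0.32, -0.72]]
side [[464.3128366275901, 0.0, 316.0814427754079], [0.0, 464.3128366275901, 196.85327963689048], [0.0, 0.0, 1.0]] [ 482. -986. 1183.] [[1.0, -0.02, 0.0], [-0.01, -0.73, -0.69], [0.01, 0.69, -0.73]]
```

View pics/scene0.png

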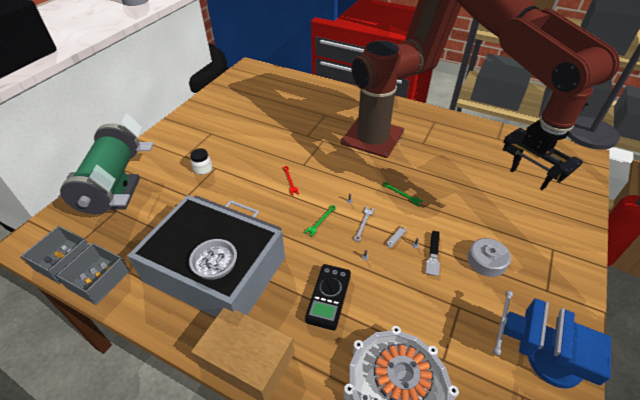

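View pics/side0.png

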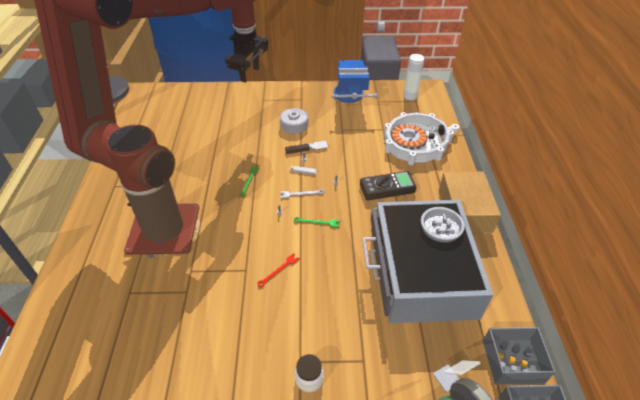

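Scene view: the choices are bare-steel spanner (364,223), not green (320,220), (403,193) or red (290,180). The scraper is at (433,252) and the feeler at (396,237). The bolts are at (350,200), (366,256) and (416,242), and the drawer handle at (241,210). In the side view the spanner is at (302,194), the feeler (304,171), the scraper (306,148) and the handle (370,252).

```bash
cat > h.py <<'E'
import numpy as np,cv2
def rays(c,uv):
    uv=np.atleast_2d(np.asarray(uv,float)); q=np.c_[uv,np.ones(len(uv))]@np.linalg.inv(c["mtx"]).T
    return -c["R"].T@c["t"], q@c["R"]      # origin, dirs (depth-scaled)
def plane(c,uv,z):
    o,d=rays(c,uv); return o+d*((z-o[2])/d[:,2])[:,None]
def cloud(c,dep):
    v,u=np.indices(dep.shape); o,d=rays(c,np.c_[u.ravel(),v.ravel()])
    return (o+d*dep.reshape(-1,1)).reshape(*dep.shape,3)
def tri(c1,a,c2,b):
    o1,d1=rays(c1,a);o2,d2=rays(c2,b);d1=d1[0];d2=d2[0]
    s=np.linalg.lstsq(np.c_[d1,-d2],o2-o1,rcond=None)[0]
    p,q=o1+s[0]*d1,o2+s[1]*d2
    return (p+q)/2,np.linalg.norm(p-q)
def rectends(cnt_world):
    (c,(w,h),a)=cv2.minAreaRect(cnt_world[:,:2].astype(np.float32))
    if h>w: w,h,a=h,w,a+90
    return np.round(c,1),round(w,1),round(h,1),round((a+90)%180-90,1)
E
python3 - <<'E'
from station import eyes
from h import *
for n in ("scene","side"):
    c=eyes.camera_params(n); d=np.load(f"pics/{n}0.npy"); P=cloud(c,d); img=cv2.imread(f"pics/{n}0.png")
    hsv=cv2.cvtColor(img,cv2.COLOR_BGR2HSV)
    X,Y,Z=P[...,0],P[...,1],P[...,2]
    print(n,'bench z',np.median(Z[(abs(X-450)<60)&(abs(Y+100)<60)]))
    m=((hsv[...,1]<75)&(X>300)&(X<640)&(Y>-150)&(Y<420)&(Z<60)).astype(np.uint8)
    k,l,st,ce=cv2.connectedComponentsWithStats(m)
    for i in range(1,k):
        if st[i,4]<15: continue
        uv=np.argwhere(l==i)[:,::-1]; W=plane(c,uv,6); print(ce[i].round(),st[i,4],*rectends(W),'z',np.percentile(Z[l==i],[50,95]).round(1))
    # chest
    b=(X>560)&(X<1000)&(Y<60)&(Y>-350)&(Z>124)&(Z<136); print('chest top',rectends(P[b]),np.percentile(Z[b],[5,50,95]))
    b=(X>500)&(X<650)&(Y<150)&(Y>-250)&(Z>88)&(Z<110)
    print('handle/front',[np.percentile(P[b][:,i],[1,10,50,90,99]).round() for i in range(3)])
E
```

```text
scene bench z 0.02319694798563887
[349. 199.] 27 [371.8  61.4] 39.6 14.0 24.2 z [ 8.  34.4]
[363. 223.] 182 [456.8 148.6] 157.1 29.7 3.4 z [ 6.4 10.3]
[396. 237.] 167 [460.  266.6] 99.7 23.2 -13.2 z [10.5 15. ]
[433. 256.] 365 [467.4 390.9] 168.6 39.2 12.5 z [14.  22.3]
[415. 244.] 37 [457.  333.7] 37.7 18.7 -11.6 z [ 8.7 33.5]
[365. 256.] 40 [572.3 204.1] 34.2 18.8 26.8 z [ 8.5 33.8]
chest top (array([ 822.1, -179.9]), 341.9, 261.4, -88.7) [127.63578866 131.15060503 134.29687432]
handle/front [array([636., 638., 643., 646., 649.]), array([-236., -227., -180., -136., -130.]), array([ 98., 102., 105., 108., 109.])]
side bench z 1.5183317757648638
[311. 146.] 189 [474.4 396.1] 160.9 44.7 13.1 z [14.7 23.7]
[304. 159.] 20 [463.3 328.9] 25.0 15.9 55.9 z [ 6.2 16.9]
[304. 170.] 147 [460.  267.7] 98.8 31.5 -13.0 z [11.2 16.6]
[336. 181.] 20 [578.3 204.7] 22.0 16.8 68.2 z [ 5.1 17.1]
[300. 193.] 182 [455.  146.2] 152.4 34.3 3.1 z [ 7.  12.7]
[279. 212.] 24 [378.9  61.2] 20.1 16.7 54.3 z [ 7.8 16.2]
chest top (array([ 815.8, -179.2]), 345.8, 278.5, -89.0) [128.52028916 132.37744186 135.35353817]
handle/front [array([637., 638., 641., 646., 649.]), array([-241., -236., -191., -144., -134.]), array([ 99., 103., 107., 109., 110.])]
```

```bash
cat > plan.py <<'E'
import sys,numpy as np
from station import robot
# python3 plan.py x y z yaw_deg : turn about tool z (units), then shift in tool axes after that turn (units)
x,y,z,yaw=map(float,sys.argv[1:5]); s=robot.get_state(); p=s["tcp_pos"]
from scipy.spatial.transform import Rotation as Ro
R=Ro.from_euler("xyz",s["eef_rot"]); T=Ro.from_euler("xyz",[np.pi,0,np.radians(yaw)])
rv=(R.inv()*T).as_rotvec(); d=np.array([x,y,z])-p
print("t",round(s["t"],2),"pos",p.round(1),"yaw",np.degrees(s["eef_rot"][2]).round(1),"q6",s["qpos"][5].round(2),"F",s["ft_force"].round(1),"w",round(s["width"]*87,1),"g",round(s["gripper_force"],1))
print("turn",(rv/.12).round(2),"shift after turn",(T.inv().apply(d)/50).round(3),"now",(R.inv().apply(d)/50).round(3))
E
python3 -m pendant '[[[0,0,-0.3],[0,0,-0.9]],[[0,0,-0.3],[0,0,-0.9]],[[0,0,-0.3],[0,0,-0.9]],[[0,0,-0.3],[0,0,-0.9]]]' 0.1
python3 -m pendant '[[[-0.45,-0.8,-0.1],[0,0,0]],[[-0.45,-0.8,-0.1],[0,0,0]],[[-0.45,-0.8,-0.1],[0,0,0]],[[-0.45,-0.8,-0.1],[0,0,0]],[[-0.45,-0.8,-0.1],[0,0,0]],[[-0.45,-0.8,-0.1],[0,0,0]],[[-0.45,-0.8,-0.1],[0,0,0]],[[0,0,0],[0,0,0]]]'
python3 plan.py 440 230 350 180
python3 - <<'E'
from station import robot,eyes
from h import *
c=eyes.camera_params("wrist"); p,d=eyes.camera("wrist")
print((-c["R"].T@c["t"]).round(1),c["R"].round(3).tolist(),c["mtx"].round(1).tolist(), plane(c,[[320,200],[0,0],[639,399]],0).round())
cv2.imwrite("pics/w1.png",p[:,:,::-1]); np.savez("pics/w1.npz",d=d,**c)
E
```

```text
t: 0.5
tcp_pos: [263.1, 566.5, 282.5]
eef_rot: [-3.141, -0.001, -3.14]
ft_force: [-0.2, -0.2, 0.7]
width: 0.722
gripper_force: 0.0
t: 1.3
tcp_pos: [422.5, 282.1, 318.0]
eef_rot: [-3.14, 0.002, 3.133]
ft_force: [0.3, -0.3, -0.0]
width: 0.45
gripper_force: 0.0
t 1.3 pos [422.5 282.1 318. ] yaw 179.5 q6 -1.13 F [ 0.3 -0.3 -0. ] w 39.1 g 0.0
turn [-0.01  0.01 -0.07] shift after turn [-0.349 -1.043 -0.64 ] now [-0.36  -1.04  -0.638]
[356.2 283.2 478.6] [[0.009, 1.0, -0.0], [0.969, -0.009, 0.247], [0.247, -0.002, -0.969]] [[294.7, 0.0, 320.5], [0.0, 294.7, 201.2], [0.0, 0.0, 1.0]] [[ 476.  281.    0.]
 [ 178. -173.    0.]
 [ 897.  922.    0.]]
```

View pics/w1.png

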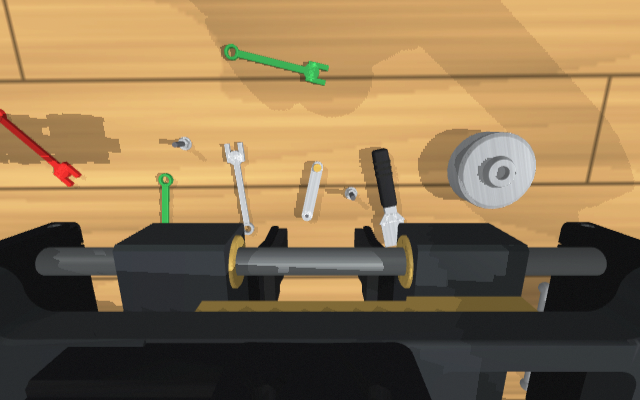

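Wrist view: the spanner's jaw is at (235,152), on the robot side (−x), with the ring at (249,230). The feeler runs from its nut at (317,167) to (307,216). The scraper handle is at (383,175) and its blade at (391,225), towards +x. The green and red look-alikes, at (165,195), (275,65) and (40,145), are clearly distinct.

```bash
python3 - <<'E'
from station import eyes
from h import *
w=np.load("pics/w1.npz"); img=cv2.imread("pics/w1.png"); P=cloud(w,w["d"]); hsv=cv2.cvtColor(img,cv2.COLOR_BGR2HSV)
X,Y,Z=np.moveaxis(P,2,0)
roi=np.zeros(img.shape[:2],bool); roi[130:240,140:410]=1
m=(roi&((hsv[...,1]<75)|(Z>5))&(Z<45)&((hsv[...,0]<40)|(hsv[...,1]<75))).astype(np.uint8)
k,l,st,ce=cv2.connectedComponentsWithStats(m)
for i in range(1,k):
    if st[i,4]<60: continue
    uv=np.argwhere(l==i)[:,::-1]; q=P[l==i]; zt=np.median(q[:,2])
    q=plane(w,uv,zt) ; lo,hi=q.min(0),q.max(0)
    print(ce[i].round(),st[i,4],'ztop',zt.round(1),*rectends(q),'X',lo[0].round(),hi[0].round(),'Y',lo[1].round(),hi[1].round())
    a=uv[:,1]; n=len(set(a))
    c=np.array([[uv[a==r,0].mean(),r] for r in sorted(set(a))]); W=plane(w,c,zt); f=np.polyfit(W[5:-5,0],W[5:-5,1],1); print('   axis deg',np.degrees(np.arctan(f[0])).round(1),'y at x=455',np.polyval(f,455).round(1))
c2=eyes.camera_params("side"); c1=eyes.camera_params("scene")
print("tri spanner jaw end side/scene",tri(c1,(368,210),c2,(283,194)),"feeler ctr",tri(c1,(396,237),c2,(304,170.5)), "feeler wrist/side",tri(w,(312,191.5),c2,(304,170.5)))
E
```

```text
[183. 143.] 180 ztop 7.0 [380.   64.2] 30.4 18.5 89.5 X 371.0 389.0 Y 49.0 79.0
   axis deg -20.9 y at x=455 36.0
[239. 181.] 837 ztop 5.6 [456.8 150.8] 154.2 30.6 4.5 X 379.0 533.0 Y 130.0 167.0
   axis deg 6.0 y at x=455 151.5
[386. 194.] 1497 ztop 17.4 [465.1 392.4] 152.6 41.5 7.8 X 390.0 540.0 Y 362.0 419.0
   axis deg 10.6 y at x=455 386.6
[312. 191.] 662 ztop 10.7 [458.8 267.8] 101.1 18.4 -12.8 X 410.0 508.0 Y 249.0 285.0
   axis deg -12.9 y at x=455 268.8
[351. 193.] 135 ztop 7.2 [462.7 331.3] 21.0 20.3 -20.3 X 453.0 475.0 Y 322.0 342.0
   axis deg -10.2 y at x=455 333.3
tri spanner jaw end side/scene (array([391.25642586, 143.19739436,   5.14074387]), np.float64(4.813877569735715)) feeler ctr (array([462.72167674, 266.65781017,   3.88032183]), np.float64(2.1038015487167177)) feeler wrist/side (array([462.364218  , 268.26690849,   0.90897715]), np.float64(2.2481952316704223))
```

```bash
R='[[-0.36,-0.78,0],[0,0,0]]'; true
python3 -m pendant '[[[-0.36,-0.78,0],[0,0,0]],[[-0.36,-0.78,0],[0,0,0]],[[-0.36,-0.78,0],[0,0,0]],[[-0.36,-0.78,0],[0,0,0]],[[-0.36,-0.78,0],[0,0,0]],[[-0.36,-0.78,0],[0,0,0]],[[-0.36,-0.78,0],[0,0,0]],[[-0.36,-0.78,0],[0,0,0]]]' 0.45 >/dev/null
python3 -m pendant '[[[-0.36,-0.78,0],[0,0,0]],[[-0.36,-0.78,0],[0,0,0]],[[-0.36,-0.78,0],[0,0,0]],[[0,0,0],[0,0,1]],[[0,0,0],[0,0,1]],[[0,0,0],[0,0,1]],[[0,0,0],[0,0,1]],[[0,0,0],[0,0,1]]]' >/dev/null
python3 -m pendant '[[[0,0,0],[0,0,1]],[[0,0,0],[0,0,1]],[[0,0,0],[0,0,1]],[[0,0,0],[0,0,1]],[[0,0,0],[0,0,1]],[[0,0,0],[0,0,1]],[[0,0,0],[0,0,1]],[[0,0,0],[0,0,1]]]' >/dev/null
python3 plan.py 642 -184 150 91.2
python3 - <<'E'
from station import robot,eyes
from h import *
c=eyes.camera_params("wrist"); p,d=eyes.camera("wrist"); P=cloud(c,d); X,Y,Z=np.moveaxis(P,2,0)
b=(X>600)&(X<665)&(Y<-110)&(Y>-260)&(Z>98)&(Z<115); q=P[b]; print(b.sum())
if b.sum(): print([np.percentile(q[:,i],[1,10,50,90,99]).round(1) for i in range(3)],rectends(q))
cv2.imwrite("pics/w2.png",p[:,:,::-1]); np.savez("pics/w2.npz",d=d,**c)
E
```

```text
t 3.75 pos [ 617.1 -141.2  316.7] yaw 90.3 q6 -0.35 F [-0.5  0.3 -0. ] w 24.1 g 0.0
turn [-0.01 -0.01 -0.13] shift after turn [-0.866  0.48   3.333] now [-0.862  0.497  3.332]
633
[array([636.3, 638.1, 642.5, 653.6, 663.6]), array([-230.5, -214. , -164.4, -133.5, -130.9]), array([100.9, 102.6, 104.7, 106. , 107. ])] (array([ 650. , -181.4]), 101.6, 28.1, 89.6)
```

```bash
python3 - <<'E'
from h import *
w=np.load("pics/w2.npz");P=cloud(w,w["d"]); X,Y,Z=np.moveaxis(P,2,0)
b=(X>630)&(X<652)&(Y<-130)&(Y>-260)&(Z>100)&(Z<110);q=P[b];f=np.polyfit(q[:,1],q[:,0],1);print(f,np.degrees(np.arctan(f[0])),np.polyval(f,-182))
E
python3 -m pendant '[[[-0.4,0.25,0.5],[0,0,0]],[[-0.4,0.25,0.5],[0,0,0]],[[0,0,0.75],[0,0,0]],[[0,0,0.75],[0,0,0]],[[0,0,0],[0,0,-0.1]],[[0,0,0],[0,0,0]]]' >/dev/null
python3 plan.py 642 -182 84 91
```

```text
[1.04677662e-02 6.43811815e+02] 0.5997369177184161 641.9066813377681
t 4.4 pos [ 641.9 -181.7  192. ] yaw 91.3 q6 -0.42 F [ 0.4 -1.3  1.2] w 23.9 g 0.0
turn [-0.02 -0.01  0.05] shift after turn [-6.00e-03  1.00e-03  2.16e+00] now [-0.008  0.006  2.16 ]
```

```bash

python3 -m pendant '[[[0,0,0.7],[0,0,0]],[[0,0,0.7],[0,0,0]],[[0,0,0.7],[0,0,0]],[[0,0,0.06],[0,0,0.1]],[[0,0,0],[0,0,0]]]'
python3 -m pendant '[[[0,0,0],[0,0,0]],[[0,0,0],[0,0,0]],[[0,0,0],[0,0,0]],[[0,0,0],[0,0,0]]]' 1 30
python3 -m pendant '[[[0,-0.3,0],[0,0,0]],[[0,-0.6,0],[0,0,0]],[[0,-0.6,0],[0,0,0]],[[0,-0.6,0],[0,0,0]],[[0,-0.6,0],[0,0,0]],[[0,-0.6,0],[0,0,0]],[[0,-0.4,0],[0,0,0]],[[0,-0.2,0],[0,0,0]]]'
```

```text
t: 4.9
tcp_pos: [643.1, -182.9, 86.5]
eef_rot: [3.14, 0.001, 1.579]
ft_force: [0.7, -0.4, 0.7]
width: 0.275
gripper_force: 0.0
t: 5.3
tcp_pos: [643.0, -183.6, 87.3]
eef_rot: [3.139, 0.001, 1.579]
ft_force: [-3.9, -0.3, 6.9]
width: 0.098
gripper_force: 30.0
t: 6.1
tcp_pos: [448.6, -188.1, 87.4]
eef_rot: [3.135, 0.007, 1.578]
ft_force: [5.2, -10.0, -3.0]
width: 0.104
gripper_force: 30.0
```

```bash

python3 -m pendant '[[[-0.02,-0.1,0],[0,0,-0.1]],[[-0.02,-0.1,0],[0,0,0]],[[0,0,0],[0,0,0]]]'
python3 -m pendant '[[[0,0,0],[0,0,0]],[[0,0,0],[0,0,0]],[[0,0,-0.3],[0,0,0]],[[0,0,-0.8],[0,0,0]],[[0,0,-0.8],[0,0,0]],[[0,0,-0.8],[0,0,0]],[[0,-0.5,-0.8],[0,0,0]],[[0,-0.5,-0.6],[0,0,0]]]' 0.45
python3 -m pendant '[[[0,0,0],[0,0,0]]]'
python3 - <<'E'
from station import robot,eyes
from h import *
c=eyes.camera_params("wrist"); p,d=eyes.camera("wrist")
cv2.imwrite("pics/w3.png",p[:,:,::-1]); np.savez("pics/w3.npz",d=d,**c)
p,d=eyes.camera("side");cv2.imwrite("pics/s3.png",cv2.resize(p[170:340,320:520,::-1],(800,680))[:600]); cv2.imwrite("pics/side3.png",p[:,:,::-1]);np.save("pics/side3.npy",d)
E
```

```text
t: 6.4
tcp_pos: [443.3, -188.3, 87.4]
eef_rot: [3.126, 0.004, 1.589]
ft_force: [19.5, -1.0, -10.3]
width: 0.1
gripper_force: 30.0
t: 7.2
tcp_pos: [387.1, -187.8, 293.0]
eef_rot: [3.139, 0.002, 1.592]
ft_force: [-0.2, 0.0, -1.0]
width: 0.269
gripper_force: 0.0
t: 7.3
tcp_pos: [387.4, -189.0, 295.7]
eef_rot: [3.134, 0.006, 1.59]
ft_force: [1.1, -0.8, 0.3]
width: 0.277
gripper_force: 0.0
```

View pics/w3.png

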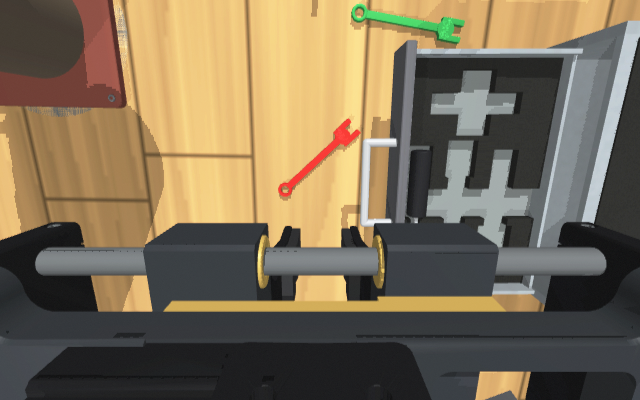

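Wrist view: the handle is at (375,180) and the screwdriver at (420,180). The feeler cut-out with its scoop is at (475,100), and the spanner and scraper rows start at (458,150) and (502,160) but are partly hidden. I'll shift the camera to see them whole.

```bash

python3 -m pendant '[[[-0.35,0.75,0],[0,0,0]],[[-0.35,0.75,0],[0,0,0]],[[-0.35,0.75,0],[0,0,0]],[[-0.35,0.75,0],[0,0,0]],[[0,0,0],[0,0,0]],[[0,0,0],[0,0,0]]]' 0
python3 - <<'E'
from station import robot,eyes
from h import *
c=eyes.camera_params("wrist"); p,d=eyes.camera("wrist")
cv2.imwrite("pics/w4.png",p[:,:,::-1]); np.savez("pics/w4.npz",d=d,**c)
P=cloud(c,d); X,Y,Z=np.moveaxis(P,2,0)
b=(X>425)&(X<460)&(Z>98)&(Z<112)&(Y<-110)&(Y>-280); q=P[b]; print('handle',b.sum(),[np.percentile(q[:,i],[1,50,99]).round(1) for i in range(3)],rectends(q))
fl=((X>490)&(X<670)&(Y>-330)&(Y<-30)&(Z>70)&(Z<82)).astype(np.uint8); fl=cv2.morphologyEx(fl,cv2.MORPH_OPEN,np.ones((3,3)))
fo=(X>490)&(X<670)&(Y>-330)&(Y<-30)&(Z>84)&(Z<94); print('foam z',np.median(Z[fo]),'floor',np.median(Z[fl>0]))
k,l,st,ce=cv2.connectedComponentsWithStats(fl)
for i in range(1,k):
    if st[i,4]<200: continue
    q=P[l==i]; print(ce[i].round(),st[i,4],'X',np.percentile(q[:,0],[1,99]).round(1),'Y',np.percentile(q[:,1],[1,99]).round(1),rectends(q))
v=(fl*255); cv2.imwrite("pics/m4.png",np.hstack([p[:240,200:520,::-1],cv2.merge([v,v,v])[:240,200:520]]))
E
```

```text
t: 8.0
tcp_pos: [538.3, -254.0, 286.0]
eef_rot: [-3.137, -0.003, 1.591]
ft_force: [0.5, 0.9, -0.0]
width: 0.5
gripper_force: 0.0
handle 1063 [array([439.2, 446.1, 459.2]), array([-244. , -185. , -135.3]), array([100.2, 104.6, 107. ])] (array([ 449. , -189.7]), 109.5, 21.8, -90.0)
foam z 86.65381279570693 floor 74.66224569178337
[356.  40.] 3989 X [521.5 627.3] Y [-126.5  -53.9] (array([574.2, -90.5]), 107.9, 74.2, 0.9)
[369. 157.] 9655 X [529.3 666.2] Y [-318.4 -138.2] (array([ 595.1, -225.4]), 174.7, 149.0, 74.6)
```

View pics/m4.png

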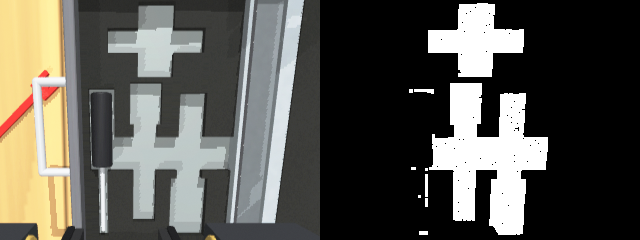

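Left half: the cross-shaped feeler cut-out is at crop (155,40). The spanner row runs down (145,150), jaw end (wider) at the top, and the scraper row down (190,165), wide blade end at the bottom. The trough crosses both at crop row 153. The mask gives the feeler cut-out's middle as (574,−90.5) and its floor as about 75 mm.

```bash
python3 - <<'E'
from h import *
w=np.load("pics/w4.npz");P=cloud(w,w["d"]); X,Y,Z=np.moveaxis(P,2,0)
m=(Z>70)&(Z<82)&(X>490)&(X<670)&(Y<-130)&(Y>-330)
for y0,y1 in((-160,-150),(-190,-180),(-260,-250),(-290,-280)):
    x=X[m&(Y>y0)&(Y<y1)]; h,e=np.histogram(x,np.arange(520,670,3)); print(y0,[(int(a),int(n)) for a,n in zip(e,h) if n>3])
y=Y[m&(X>588)&(X<597)];print('trough',np.percentile(y,[2,98]))
for a,b in((550,582),(605,635)): print(a,np.percentile(Y[m&(X>a)&(X<b)],[1,99]))
E
python3 -m pendant '[[[0.87,-0.11,0],[0,0,0]],[[0.87,-0.11,0],[0,0,0]],[[0.87,-0.11,0],[0,0,0]],[[0.87,-0.11,0],[0,0,0]],[[0.87,-0.11,0],[0,0,0]],[[0.87,-0.11,0],[0,0,0]],[[0.87,-0.11,0],[0,0,0]],[[0.87,-0.11,0],[0,0,0]]]' 0.05 >/dev/null
python3 -m pendant '[[[0.87,-0.11,0],[0,0,0]],[[0.87,-0.11,0],[0,0,0]],[[0.87,-0.11,0],[0,0,0]],[[0.87,-0.11,0],[0,0,0]],[[0,0,0],[0,0,-1]],[[0,0,0],[0,0,-1]],[[0,0,0],[0,0,-1]],[[0,0,0],[0,0,-1]]]' >/dev/null
python3 -m pendant '[[[0,0,0],[0,0,-1]],[[0,0,0],[0,0,-1]],[[0,0,0],[0,0,-1]],[[0,0,0],[0,0,-1]],[[0,0,0],[0,0,-1]],[[0,0,0],[0,0,-1]],[[0,0,0],[0,0,-1]],[[0,0,0],[0,0,0]]]' >/dev/null
python3 plan.py 460 267.5 60 167
```

```text
-160 [(523, 9), (526, 9), (547, 27), (550, 17), (553, 26), (556, 16), (559, 24), (562, 16), (565, 25), (568, 17), (571, 27), (574, 18), (577, 27), (580, 17), (583, 15), (607, 23), (610, 20), (613, 23), (616, 23), (619, 20), (622, 18), (625, 23), (628, 20), (631, 25), (634, 27)]
-190 [(526, 16), (547, 6), (550, 7), (553, 26), (556, 17), (559, 24), (562, 16), (565, 24), (568, 16), (571, 21), (574, 19), (577, 23), (607, 18), (610, 22), (613, 23), (616, 18), (619, 22), (622, 16), (625, 21), (628, 18), (631, 18), (634, 27)]
-260 [(520, 7), (553, 16), (556, 17), (559, 22), (562, 16), (565, 19), (568, 21), (571, 15), (574, 16), (577, 22), (580, 15), (601, 12), (604, 20), (607, 16), (610, 20), (613, 20), (616, 16), (619, 20), (622, 20), (625, 15), (628, 20), (631, 19), (634, 17), (637, 17), (640, 17), (643, 23)]
-290 [(520, 7), (553, 8), (556, 22), (559, 13), (562, 16), (565, 19), (568, 19), (571, 14), (574, 17), (577, 23), (580, 16), (601, 7), (604, 15), (607, 16), (610, 18), (613, 15), (616, 19), (619, 16), (622, 15), (625, 15), (628, 19), (631, 19), (634, 17), (637, 19), (640, 18), (643, 28)]
trough [-236.7894548  -197.21027541]
550 [-302.59469965 -136.21124178]
605 [-320.76406748 -146.53992387]
t 10.45 pos [461.1 265.6 290.1] yaw 166.8 q6 -0.97 F [-0.6  0.3  0.6] w 41.6 g 0.0
turn [ 0.    0.01 -0.02] shift after turn [0.031 0.033 4.602] now [0.035 0.03  4.602]
```

```bash

python3 -m pendant '[[[0.03,0.03,0.8],[0,0,0]],[[0,0,0.8],[0,0,0]],[[0,0,0.8],[0,0,0]],[[0,0,0.8],[0,0,0]],[[0,0,0.8],[0,0,0]],[[0,0,0.8],[0,0,0]],[[0,0,0],[0,0,0]],[[0,0,0],[0,0,0]]]' >/dev/null
python3 plan.py 460 267.5 4 167
```

```text
t 11.25 pos [460.4 267.5  50. ] yaw 166.7 q6 -0.96 F [0.2 0.5 0. ] w 41.3 g 0.0
turn [-0.01 -0.01 -0.05] shift after turn [ 0.008 -0.002  0.921] now [ 0.007 -0.002  0.921]
```

```bash

python3 -m pendant '[[[0,0,0.5],[0,0,0]],[[0,0,0.4],[0,0,0]],[[0,0,0],[0,0,0]],[[0,0,0],[0,0,0]]]'
python3 -m pendant '[[[0,0,0],[0,0,0]],[[0,0,0],[0,0,0]],[[0,0,0],[0,0,0]],[[0,0,0],[0,0,0]]]' 1 30
python3 -m pendant '[[[0,0,-0.6],[0,0,0]],[[0,0,-0.8],[0,0,0]],[[0,0,-0.8],[0,0,0]],[[0,0,-0.8],[0,0,0]],[[0,0,-0.6],[0,0,0]]]'
python3 plan.py 574 -91 200 181.3
```

```text
t: 11.65
tcp_pos: [462.6, 268.4, 7.1]
eef_rot: [3.14, 0.003, 2.91]
ft_force: [0.3, 0.3, 0.8]
width: 0.475
gripper_force: 0.0
t: 12.05
tcp_pos: [461.3, 267.8, 5.1]
eef_rot: [3.141, 0.001, 2.911]
ft_force: [0.8, 1.9, 4.2]
width: 0.202
gripper_force: 30.1
t: 12.55
tcp_pos: [461.5, 268.0, 187.3]
eef_rot: [3.14, 0.002, 2.911]
ft_force: [0.5, -0.6, -1.6]
width: 0.201
gripper_force: 30.0
t 12.55 pos [461.5 268.  187.3] yaw 166.8 q6 -0.96 F [ 0.5 -0.6 -1.6] w 17.5 g 30.0
turn [ 0.01  0.02 -2.11] shift after turn [-2.087 -7.229 -0.254] now [-3.834 -6.474 -0.255]
```

```bash

python3 -m pendant '[[[0,0,0],[0,0,-1]],[[0,0,0],[0,0,-1.0]],[[0,0,0],[0,0,-0.1]],[[-0.23,-0.8,0],[0,0,0]],[[-0.23,-0.8,0],[0,0,0]],[[-0.23,-0.8,0],[0,0,0]],[[-0.23,-0.8,0],[0,0,0]],[[-0.23,-0.8,0],[0,0,0]]]' >/dev/null
python3 -m pendant '[[[-0.23,-0.8,0],[0,0,0]],[[-0.23,-0.8,0],[0,0,0]],[[-0.23,-0.8,0.3],[0,0,0]],[[-0.23,-0.8,0.5],[0,0,0]],[[0,0,0],[0,0,0]],[[0,0,0],[0,0,0]]]' >/dev/null
python3 plan.py 574 -91 110 181.3
python3 - <<'E'
from station import robot,eyes
from h import *
z=robot.get_state()["tcp_pos"][2]
for n in("side","scene"):
    c=eyes.camera_params(n); p,d=eyes.camera(n); cv2.imwrite(f"pics/{n}5.png",p[:,:,::-1]); P=cloud(c,d); X,Y,Z=np.moveaxis(P,2,0)
    b=(abs(Y+91)<14)&(abs(X-574)<65)&(abs(Z-z-6)<9)
    b&=(abs(X-574)>14); q=P[b]; print(n,b.sum(),[np.percentile(q[:,i],[1,50,99]).round(1) for i in range(3)] if b.sum() else 0)
E
```

```text
t 13.95 pos [571.  -90.6 142.8] yaw -179.0 q6 -1.88 F [-0.1  0.4 -1.2] w 17.7 g 30.0
turn [ 0.01 -0.03 -0.05] shift after turn [-0.059 -0.01   0.656] now [-0.062 -0.011  0.656]
side 43 [array([521.1, 529.9, 539.1]), array([-101.6,  -93.6,  -81.3]), array([140.6, 150.6, 155.6])]
scene 66 [array([525.2, 601.6, 617.7]), array([-97.3, -84.6, -78.7]), array([140. , 149.2, 154.3])]
```

```bash

python3 -m pendant '[[[-0.06,0,0],[0,0,0]],[[-0.01,-0.01,0.4],[0,0,0]],[[0,0,0.4],[0,0,0]],[[0,0,0.2],[0,0,0]],[[0,0,0.1],[0,0,0]],[[0,0,0.1],[0,0,0]],[[0,0,0],[0,0,0]]]'
python3 plan.py 574 -91 80 181.3
```

```text
t: 14.75
tcp_pos: [575.7, -90.2, 84.7]
eef_rot: [-3.142, 0.0, -3.12]
ft_force: [-0.8, -0.2, -1.2]
width: 0.197
gripper_force: 30.0
t 14.75 pos [575.7 -90.2  84.7] yaw -178.8 q6 -1.88 F [-0.8 -0.2 -1.2] w 17.2 g 30.0
turn [-0.    0.   -0.01] shift after turn [ 0.035 -0.015  0.093] now [ 0.035 -0.015  0.093]
```

```bash

python3 -m pendant '[[[0,0,0.06],[0,0,0]],[[0,0,0.02],[0,0,0]],[[0,0,0],[0,0,0]]]'
python3 -m pendant '[[[0,0,0],[0,0,0]],[[0,0,0],[0,0,0]],[[0,0,-0.3],[0,0,0]],[[0,0,-0.8],[0,0,0]],[[0,0,-0.8],[0,0,0]],[[0,0,-0.8],[0,0,0]],[[0,0,-0.8],[0,0,0]],[[0,0,0],[0,0,0]]]' 0.4
python3 plan.py 456 149.5 200 184
```

```text
t: 15.05
tcp_pos: [576.0, -90.6, 81.2]
eef_rot: [-3.141, 0.001, -3.12]
ft_force: [-0.7, 0.0, 0.9]
width: 0.203
gripper_force: 30.0
t: 15.85
tcp_pos: [579.1, -91.4, 264.7]
eef_rot: [-3.137, 0.013, -3.12]
ft_force: [0.3, -0.6, 0.9]
width: 0.306
gripper_force: 0.0
t 15.85 pos [579.1 -91.4 264.7] yaw -178.8 q6 -1.88 F [ 0.3 -0.6  0.9] w 26.6 g 0.0
turn [-0.04  0.11 -0.4 ] shift after turn [2.12  4.978 1.293] now [2.375 4.875 1.243]
```

```bash

python3 -m pendant '[[[0,0,0],[0,0,-0.4]],[[0.36,0.83,0],[0,0,0]],[[0.36,0.83,0],[0,0,0]],[[0.36,0.83,0],[0,0,0]],[[0.36,0.83,0],[0,0,0]],[[0.36,0.83,0],[0,0,0]],[[0.36,0.83,0.4],[0,0,0]],[[0,0,0],[0,0,0]]]' >/dev/null
python3 - <<'E'
from station import robot,eyes
from h import *
for n in("side","scene"):
    c=eyes.camera_params(n); p,d=eyes.camera(n); P=cloud(c,d); X,Y,Z=np.moveaxis(P,2,0)
    b=(abs(Y+91)<45)&(abs(X-574)<70)&(Z>70)&(Z<108)
    hsv=cv2.cvtColor(p,cv2.COLOR_RGB2HSV)
    for lo,hi in((80,84),(84,89),(89,95)):
        q=P[b&(Z>lo)&(Z<hi)&(hsv[...,2]>90)&(hsv[...,1]<60)]; print(n,lo,len(q),[np.percentile(q[:,i],[2,50,98]).round() for i in range(3)] if len(q)>3 else 0)
    u,v,_=(c["mtx"]@(c["R"]@np.array([574,-91,85])+c["t"])); 
    q=c["mtx"]@(c["R"]@np.array([574,-91,85])+c["t"]); u,v=(q[:2]/q[2]).astype(int); cv2.imwrite(f"pics/{n}6.png",cv2.resize(p[v-50:v+50,u-60:u+60,::-1],(480,400)))
a,b=cv2.imread("pics/side6.png"),cv2.imread("pics/scene6.png"); cv2.imwrite("pics/f6.png",np.hstack([a[:,:390],b[:,:400]]))
E
python3 plan.py 456 149.5 4 184
```

```text
side 80 42 [array([525., 578., 620.]), array([-122.,  -98.,  -64.]), array([80., 81., 84.])]
side 84 111 [array([526., 576., 617.]), array([-132.,  -94.,  -78.]), array([84., 87., 89.])]
side 89 102 [array([519., 568., 620.]), array([-133.,  -93.,  -46.]), array([89., 91., 94.])]
scene 80 9 [array([557., 584., 601.]), array([-104.,  -83.,  -81.]), array([81., 82., 84.])]
scene 84 104 [array([522., 579., 622.]), array([-98., -87., -51.]), array([85., 87., 89.])]
scene 89 34 [array([534., 569., 621.]), array([-97., -87., -69.]), array([89., 90., 92.])]
t 16.75 pos [449.9 151.2 235.6] yaw -175.9 q6 -1.48 F [-0.1 -0.6  1.1] w 26.1 g 0.0
turn [-0.   -0.    0.02] shift after turn [-0.119 -0.042  4.631] now [-0.12  -0.04   4.631]
```

View pics/f6.png

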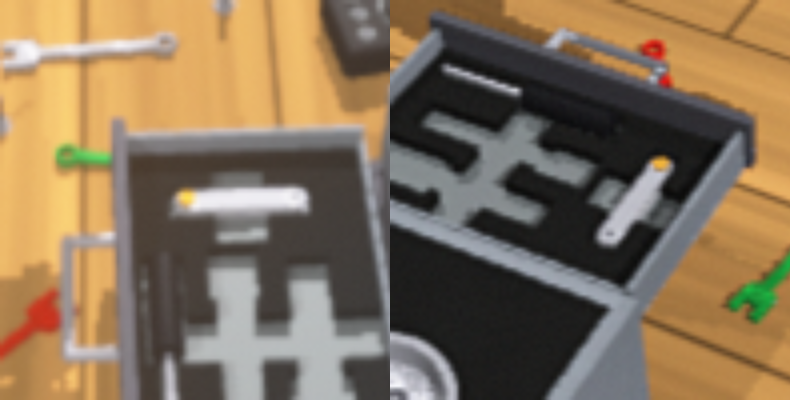

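The side crop (left) and scene crop (right) show the feeler lying in its cut-out, in the side crop from (180,200) to (305,200), with its top at about 88 mm.

```bash

python3 -m pendant '[[[-0.12,-0.04,0.5],[0,0,0]],[[0,0,0.8],[0,0,0]],[[0,0,0.8],[0,0,0]],[[0,0,0.8],[0,0,0]],[[0,0,0.8],[0,0,0]],[[0,0,0],[0,0,0]],[[0,0,0],[0,0,0]],[[0,0,0],[0,0,0]]]' >/dev/null
python3 plan.py 456 149.5 3 184
```

```text
t 17.55 pos [459.3 148.7  53.2] yaw -176.1 q6 -1.49 F [0.1 1.2 1. ] w 26.3 g 0.0
turn [ 0.    0.04 -0.01] shift after turn [0.065 0.02  1.005] now [0.07  0.02  1.004]
```

```bash

python3 -m pendant '[[[0.04,0.01,0.4],[0,0,0]],[[0,0,0.4],[0,0,0]],[[0,0,0.2],[0,0,0]],[[0,0,0],[0,0,0]],[[0,0,0],[0,0,0]]]'
python3 -m pendant '[[[0,0,0],[0,0,0]],[[0,0,0],[0,0,0]],[[0,0,0],[0,0,0]],[[0,0,0],[0,0,0]]]' 1 40
```

```text
t: 18.05
tcp_pos: [456.0, 149.5, 2.0]
eef_rot: [3.141, 0.002, -3.072]
ft_force: [1.2, -0.6, 0.9]
width: 0.298
gripper_force: 0.0
t: 18.45
tcp_pos: [455.2, 149.4, 1.2]
eef_rot: [3.142, 0.001, -3.072]
ft_force: [-0.8, -0.3, 3.7]
width: 0.106
gripper_force: 40.0
```

```bash

python3 -m pendant '[[[0,0,-0.6],[0,0,0]],[[0,0,-0.8],[0,0,0]],[[0,0,-0.8],[0,0,0]],[[0,0,-0.8],[0,0,0]],[[0,0,-0.8],[0,0,0]],[[0,0,0],[0,0,1]],[[0,0,0],[0,0,1]],[[0,0,0],[0,0,1]]]' >/dev/null
python3 -m pendant '[[[0,0,0],[0,0,1]],[[0,0,0],[0,0,1]],[[0,0,0],[0,0,1]],[[0,0,0],[0,0,1]],[[0,0,0],[0,0,1]],[[0,0,0],[0,0,1]],[[0,0,0],[0,0,1]],[[0,0,0],[0,0,1]]]' >/dev/null
python3 -m pendant '[[[0,0,0],[0,0,1]],[[0,0,0],[0,0,1]],[[0,0,0],[0,0,0.5]],[[0,0,0],[0,0,0]]]' >/dev/null
python3 plan.py 567 -219 140 91.3
```

```text
t 20.45 pos [454.4 149.3 190.2] yaw 91.1 q6 0.13 F [ 0.2 -0.2 -1.1] w 9.3 g 40.0
turn [-0.01  0.   -0.03] shift after turn [-7.414  2.084  1.005] now [-7.408  2.108  1.004]
```

```bash

python3 -m pendant '[[[-0.82,0.23,0],[0,0,0]],[[-0.82,0.23,0],[0,0,0]],[[-0.82,0.23,0],[0,0,0]],[[-0.82,0.23,0],[0,0,0]],[[-0.82,0.23,0],[0,0,0]],[[-0.82,0.23,0],[0,0,0]],[[-0.82,0.23,0],[0,0,0]],[[-0.82,0.23,0]
,[0,0,0]]]' >/dev/null
python3 -m pendant '[[[-0.82,0.23,0],[0,0,0]],[[0,0,0.5],[0,0,0]],[[0,0,0.5],[0,0,0]],[[0,0,0],[0,0,0]],[[0,0,0],[0,0,0]]]' >/dev/null
python3 plan.py 567 -219 77.5 91.3
python3 - <<'E'
from station import robot,eyes
from h import *
z=robot.get_state()["tcp_pos"][2]; print(z)
for n in("side","scene"):
    c=eyes.camera_params(n); p,d=eyes.camera(n); P=cloud(c,d); X,Y,Z=np.moveaxis(P,2,0)
    b=(abs(X-567)<18)&(abs(Y+219)<85)&(abs(Z-z-4)<9)
    b&=(abs(Y+219)>13); q=P[b]; print(n,b.sum(),[np.percentile(q[:,i],[1,50,99]).round(1) for i in range(3)] if b.sum() else 0, np.polyfit(q[:,1],q[:,0],1).round(3))
E
```

```text
t 21.75 pos [ 565.1 -217.2  140.2] yaw 91.2 q6 -0.52 F [ 1.1 -0.  -0.1] w 8.9 g 40.0
turn [-0.01 -0.01 -0.01] shift after turn [-0.037  0.037  1.253] now [-0.038  0.039  1.253]
140.16538990241557
side 109 [array([557.7, 567. , 576.6]), array([-295.9, -264.6, -169.5]), array([141.9, 146.2, 150.9])] [1.90000e-02 5.71871e+02]
scene 116 [array([550. , 566.1, 578.7]), array([-237.2, -165.1, -140.4]), array([139.6, 147.1, 152.3])] [-1.80000e-02  5.61652e+02]
```

```bash

python3 -m pendant '[[[-0.02,0.03,0.4],[0,0,0]],[[0,0,0.4],[0,0,0]],[[0,0,0.2],[0,0,0]],[[0,0,0.1],[0,0,0]],[[0,0,0.05],[0,0,0]],[[0,0,0],[0,0,0]],[[0,0,0],[0,0,0]]]'
python3 -m pendant '[[[0,0,0.05],[0,0,0]],[[0,0,0.03],[0,0,0]],[[0,0,0],[0,0,0]],[[0,0,0],[0,0,0]]]'
```

```text
t: 22.55
tcp_pos: [567.7, -218.8, 84.1]
eef_rot: [3.14, 0.001, 1.591]
ft_force: [-0.2, 0.3, -1.0]
width: 0.107
gripper_force: 40.0
t: 22.95
tcp_pos: [567.0, -218.5, 79.0]
eef_rot: [-3.141, -0.0, 1.591]
ft_force: [0.1, -1.1, -0.6]
width: 0.102
gripper_force: 40.0
```

```bash

python3 -m pendant '[[[0,0,0.03],[0,0,0]],[[0,0,0],[0,0,0]],[[0,0,0],[0,0,0]]]'
python3 -m pendant '[[[0,0,0],[0,0,0]],[[0,0,0],[0,0,0]],[[0,0,0],[0,0,0]],[[0,0,-0.3],[0,0,0]],[[0,0,-0.8],[0,0,0]],[[0,0,-0.8],[0,0,0]],[[0,0,-0.8],[0,0,0]],[[0,0,-0.8],[0,0,0]]]' 0.55
python3 -m pendant '[[[0,0,0],[0,0,0]]]' 0.1 >/dev/null
python3 plan.py 455 387.5 200 191.5
```

```text
t: 23.25
tcp_pos: [567.0, -218.5, 77.5]
eef_rot: [-3.141, -0.0, 1.591]
ft_force: [0.7, -0.8, -1.0]
width: 0.103
gripper_force: 40.0
t: 24.05
tcp_pos: [567.1, -218.5, 255.7]
eef_rot: [3.14, 0.001, 1.591]
ft_force: [0.5, -0.6, 0.3]
width: 0.222
gripper_force: 0.0
t 24.15 pos [ 570.4 -220.2  262.1] yaw 91.2 q6 -0.52 F [-0.2  0.1  0.8] w 22.5 g 0.0
turn [  0.02   0.13 -14.59] shift after turn [-0.161 12.37   1.241] now [12.206 -2.077  1.133]
```

```bash

python3 -m pendant '[[[0.87,-0.15,0],[0,0,0]],[[0.87,-0.15,0],[0,0,0]],[[0.87,-0.15,0],[0,0,0]],[[0.87,-0.15,0],[0,0,0]],[[0.87,-0.15,0],[0,0,0]],[[0.87,-0.15,0],[0,0,0]],[[0.87,-0.15,0],[0,0,0]],[[0.87,-0.15,0],[0,0,0]]]' >/dev/null
python3 -m pendant '[[[0.87,-0.15,0],[0,0,0]],[[0.87,-0.15,0],[0,0,0]],[[0.87,-0.15,0],[0,0,0]],[[0.87,-0.15,0],[0,0,0]],[[0.87,-0.15,0],[0,0,0]],[[0.87,-0.15,0],[0,0,0]],[[0,0,0],[0,0,-1]],[[0,0,0],[0,0,-1]]]' >/dev/null
python3 - <<'E'
from station import robot,eyes
from h import *
o=[]
for n in("side","scene"):
    c=eyes.camera_params(n); p,d=eyes.camera(n); P=cloud(c,d); X,Y,Z=np.moveaxis(P,2,0)
    q=c["mtx"]@(c["R"]@np.array([580,-200,85])+c["t"]); u,v=(q[:2]/q[2]).astype(int); o.append(cv2.resize(p[v-50:v+50,u-50:u+50,::-1],(400,400)))
    hsv=cv2.cvtColor(p,cv2.COLOR_RGB2HSV)
    b=(abs(X-567)<16)&(Y<-135)&(Y>-306)&(Z>80.5)&(Z<90)&(hsv[...,2]>110); q=P[b]; print(n,b.sum(),[np.percentile(q[:,i],[2,50,98]).round(1) for i in range(3)])
cv2.imwrite("pics/f7.png",np.hstack(o))
E
python3 -m pendant '[[[0,0,0],[0,0,-1]],[[0,0,0],[0,0,-1]],[[0,0,0],[0,0,-1]],[[0,0,0],[0,0,-1]],[[0,0,0],[0,0,-1]],[[0,0,0],[0,0,-1]],[[0,0,0],[0,0,-1]],[[0,0,0],[0,0,-1]]]' >/dev/null
python3 -m pendant '[[[0,0,0],[0,0,-1]],[[0,0,0],[0,0,-1]],[[0,0,0],[0,0,-1]],[[0,0,0],[0,0,-1]],[[0,0,0],[0,0,-0.6]],[[0,0,0],[0,0,0]]]' >/dev/null
python3 plan.py 455 387.5 60 191.5
```

```text
side 221 [array([552.4, 566.9, 579.2]), array([-296.6, -210.1, -144.6]), array([80.8, 84.4, 89. ])]
scene 127 [array([551.6, 566.5, 578.1]), array([-291.5, -200.1, -144.7]), array([80.7, 83.2, 87.1])]
t 27.25 pos [450.1 387.9 252.9] yaw -168.6 q6 -1.19 F [-0.3  0.4  0.2] w 39.1 g 0.0
turn [ 0.    0.   -0.02] shift after turn [-0.094 -0.027  3.859] now [-0.093 -0.027  3.859]
```

View pics/f7.png

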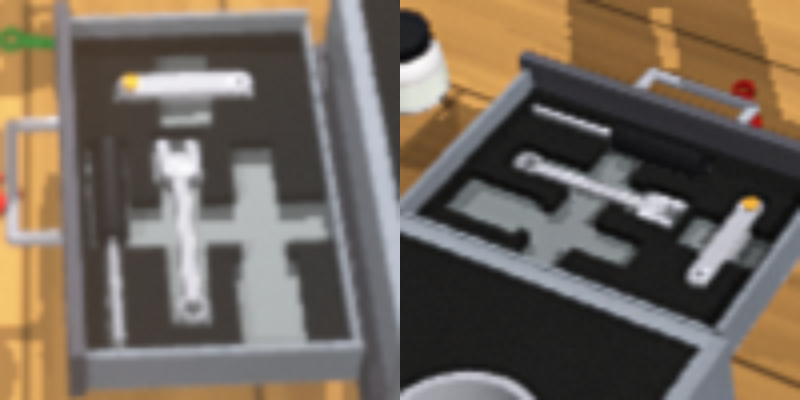

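Both crops show the spanner in its row: in the left crop the jaw is at (178,155), towards +y, and the ring at (190,305), lying flat with its top at about 84 mm.

```bash

python3 -m pendant '[[[-0.09,-0.03,0.5],[0,0,0]],[[0,0,0.8],[0,0,0]],[[0,0,0.8],[0,0,0]],[[0,0,0.8],[0,0,0]],[[0,0,0.8],[0,0,0]],[[0,0,0.3],[0,0,0]],[[0,0,0],[0,0,0]],[[0,0,0],[0,0,0]]]' >/dev/null
python3 plan.py 455 387.5 4 191.5
```

```text
t 28.05 pos [455.8 388.3  54.2] yaw -168.6 q6 -1.2 F [1.  0.3 1.2] w 39.0 g 0.0
turn [ 0.01  0.02 -0.01] shift after turn [ 0.018 -0.013  1.005] now [ 0.02  -0.013  1.004]
```

```bash

python3 -m pendant '[[[0,0,0.4],[0,0,0]],[[0,0,0.4],[0,0,0]],[[0,0,0.2],[0,0,0]],[[0,0,0],[0,0,0]],[[0,0,0],[0,0,0]]]'
python3 -m pendant '[[[0,0,0],[0,0,0]],[[0,0,0],[0,0,0]],[[0,0,0],[0,0,0]],[[0,0,0],[0,0,0]]]' 1 40
python3 -m pendant '[[[0,0,-0.6],[0,0,0]],[[0,0,-0.8],[0,0,0]],[[0,0,-0.8],[0,0,0]],[[0,0,-0.8],[0,0,0]],[[0,0,-0.8],[0,0,0]],[[0,0,0],[0,0,1]],[[0,0,0],[0,0,1]],[[0,0,0],[0,0,1]]]' >/dev/null
python3 -m pendant '[[[0,0,0],[0,0,1]],[[0,0,0],[0,0,1]],[[0,0,0],[0,0,1]],[[0,0,0],[0,0,1]],[[0,0,0],[0,0,1]],[[0,0,0],[0,0,1]],[[0,0,0],[0,0,1]],[[0,0,0],[0,0,1]]]' >/dev/null
python3 -m pendant '[[[0,0,0],[0,0,1]],[[0,0,0],[0,0,1]],[[0,0,0],[0,0,1]],[[0,0,0],[0,0,0.6]],[[0,0,0],[0,0,0]]]' >/dev/null
python3 plan.py 623 -216 140 91.3
```

```text
t: 28.55
tcp_pos: [455.7, 388.4, 4.2]
eef_rot: [3.141, 0.002, -2.941]
ft_force: [0.9, 0.1, -0.1]
width: 0.45
gripper_force: 0.0
t: 28.95
tcp_pos: [455.2, 388.0, 3.4]
eef_rot: [3.141, 0.001, -2.94]
ft_force: [-1.4, -0.2, 4.3]
width: 0.268
gripper_force: 39.9
t 31.05 pos [454.4 387.5 192.1] yaw 91.1 q6 0.55 F [ 0.2  0.  -1.8] w 23.9 g 39.9
turn [-0.01  0.   -0.03] shift after turn [-12.144   3.097   1.042] now [-12.133   3.138   1.045]
```

```bash

python3 -m pendant '[[[-0.86,0.22,0],[0,0,0]],[[-0.86,0.22,0],[0,0,0]],[[-0.86,0.22,0],[0,0,0]],[[-0.86,0.22,0],[0,0,0]],[[-0.86,0.22,0],[0,0,0]],[[-0.86,0.22,0],[0,0,0]],[[-0.86,0.22,0],[0,0,0]],[[-0.86,0.22,0],[0,0,0]]]' >/dev/null
python3 -m pendant '[[[-0.86,0.22,0],[0,0,0]],[[-0.86,0.22,0],[0,0,0]],[[-0.86,0.22,0],[0,0,0]],[[-0.86,0.22,0],[0,0,0]],[[-0.86,0.22,0],[0,0,0]],[[-0.86,0.22,0],[0,0,0]],[[0,0,0.7],[0,0,0]],[[0,0,0],[0,0,0]]]' >/dev/null
python3 -m pendant '[[[0,0,0],[0,0,0]],[[0,0,0],[0,0,0]]]' >/dev/null
python3 plan.py 623 -216 80 91.3
python3 - <<'E'
from station import robot,eyes
from h import *
s=robot.get_state()["tcp_pos"]; z=s[2]; o=[]; print(s.round(1))
for n in("side","scene"):
    c=eyes.camera_params(n); p,d=eyes.camera(n); P=cloud(c,d); X,Y,Z=np.moveaxis(P,2,0)
    b=(abs(X-s[0])<26)&(Y<-110)&(Y>-350)&(abs(Z-z-8)<15)
    b&=(abs(Y-s[1])>14); q=P[b]; print(n,b.sum(),[np.percentile(q[:,i],[1,50,99]).round(1) for i in range(3)], np.polyfit(q[:,1],q[:,0],1).round(3))
    for a,e in((-350,-260),(-200,-120)):
        k=q[(q[:,1]>a)&(q[:,1]<e)]; print(a,len(k),np.percentile(k[:,0],[2,50,98]).round(1) if len(k)>5 else 0)
    q=c["mtx"]@(c["R"]@np.array([600,-200,140])+c["t"]); u,v=(q[:2]/q[2]).astype(int); o.append(cv2.resize(p[v-50:v+50,u-50:u+50,::-1],(400,400)))
cv2.imwrite("pics/f8.png",np.hstack(o))
E
```

```text
t 32.85 pos [ 621.1 -210.3  158.8] yaw 91.3 q6 -0.47 F [ 0.1  1.2 -1.5] w 23.6 g 39.9
turn [ 0.01  0.   -0.01] shift after turn [-0.116  0.035  1.576] now [-0.115  0.034  1.576]
[ 621.1 -210.3  158.8]
side 381 [array([605.2, 623.3, 642.6]), array([-310.6, -271.8, -171.4]), array([163.3, 168.7, 179.5])] [-9.00000e-03  6.20816e+02]
-350 238 [605.2 623.5 642.5]
-200 26 [617.6 625.1 632.4]
scene 170 [array([606.3, 625.6, 633.9]), array([-230.3, -169.6, -142.7]), array([157. , 173.6, 178.7])] [-9.10000e-02  6.07925e+02]
-350 0 0
-200 166 [607.6 625.  633.2]
```

View pics/f8.png

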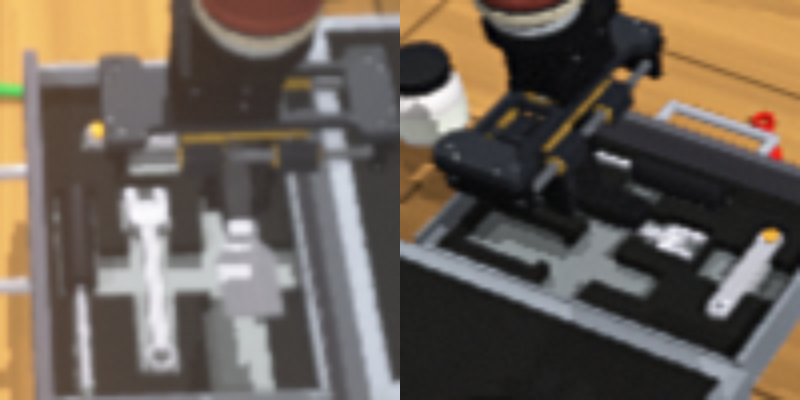

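The scraper hangs level over the rear row, blade towards −y, at (245,280) in the left crop. It is about 6 mm short in y, so I'll correct that and lower it.

```bash

python3 -m pendant '[[[-0.11,0.03,0],[0,0,0]],[[0,0,0.5],[0,0,0]],[[0,0,0.4],[0,0,0]],[[0,0,0.2],[0,0,0]],[[0,0,0.1],[0,0,0]],[[0,0,0],[0,0,0]],[[0,0,0],[0,0,0]],[[0,0,0],[0,0,0]]]'
python3 plan.py 623 -216 79 91.3
```

```text
t: 33.75
tcp_pos: [623.1, -217.0, 98.9]
eef_rot: [3.14, 0.001, 1.591]
ft_force: [0.4, 0.1, -1.1]
width: 0.273
gripper_force: 39.9
t 33.75 pos [ 623.1 -217.    98.9] yaw 91.1 q6 -0.47 F [ 0.4  0.1 -1.1] w 23.7 g 39.9
turn [ 0.02  0.01 -0.02] shift after turn [ 0.019 -0.002  0.399] now [ 0.02  -0.003  0.399]
```

```bash

python3 -m pendant '[[[0.01,0,0.15],[0,0,0]],[[0,0,0.1],[0,0,0]],[[0,0,0.06],[0,0,0]],[[0,0,0.04],[0,0,0]],[[0,0,0.02],[0,0,0]],[[0,0,0],[0,0,0]],[[0,0,0],[0,0,0]]]'

```

```text
t: 34.45
tcp_pos: [622.4, -216.1, 79.4]
eef_rot: [3.141, 0.0, 1.591]
ft_force: [-1.6, 1.7, 3.0]
width: 0.272
gripper_force: 39.9
```

```bash

python3 -m pendant '[[[0,0,0],[0,0,0]],[[0,0,0],[0,0,0]],[[0,0,0],[0,0,0]],[[0,0,-0.3],[0,0,0]],[[0,0,-0.8],[0,0,0]],[[0,0,-0.8],[0,0,0]],[[0,0,-0.8],[0,0,0]],[[0,-0.8,-0.5],[0,0,0]]]' 0.25
python3 -m pendant '[[[0,-0.9,0],[0,0,0]],[[0,-0.9,0],[0,0,0]],[[0,-0.9,0],[0,0,0]],[[0,0,0],[0,0,0]],[[0,0,0],[0,0,0]]]' 0.45
python3 - <<'E'
from station import robot,eyes
from h import *
o=[]
for n in("side","scene"):
    c=eyes.camera_params(n); p,d=eyes.camera(n); P=cloud(c,d); X,Y,Z=np.moveaxis(P,2,0)
    b=(abs(X-623)<22)&(Y<-140)&(Y>-325)&(Z>82)&(Z<100); q=P[b]
    for a,e in((-325,-285),(-260,-250),(-245,-150)):
        k=q[(q[:,1]>a)&(q[:,1]<e)&(q[:,2]>(90 if a>-250 else 82))]; print(n,a,len(k),[np.percentile(k[:,i],[2,50,98]).round(1) for i in range(3)] if len(k)>5 else 0)
    q=c["mtx"]@(c["R"]@np.array([580,-200,85])+c["t"]); u,v=(q[:2]/q[2]).astype(int); o.append(cv2.resize(p[v-50:v+50,u-50:u+50,::-1],(400,400)))
    cc=P[(X>425)&(X<460)&(Z>100)&(Z<110)&(Y<-130)&(Y>-245)]; print('handle',np.median(cc,0).round(1),len(cc))
cv2.imwrite("pics/f9.png",np.hstack(o))
E
python3 plan.py 444 -188.5 86 91.3
```

```text
t: 35.25
tcp_pos: [585.7, -217.5, 243.8]
eef_rot: [3.135, 0.003, 1.592]
ft_force: [-0.5, -0.1, 1.4]
width: 0.376
gripper_force: 0.0
t: 35.75
tcp_pos: [447.1, -219.9, 240.6]
eef_rot: [3.139, 0.002, 1.59]
ft_force: [1.1, 0.6, 0.4]
width: 0.275
gripper_force: 0.0
side -325 139 [array([606.8, 625. , 643.4]), array([-315.7, -300.1, -285.4]), array([84.1, 88.7, 93.1])]
side -260 33 [array([614.4, 623.3, 635.1]), array([-259.6, -255.1, -250.1]), array([84.8, 91.7, 98. ])]
side -245 229 [array([602.3, 622. , 641. ]), array([-243.7, -197.7, -153.7]), array([90.7, 96.3, 99.8])]
handle [ 444.5 -187.   107.1] 110
scene -325 98 [array([603.6, 623.5, 643.6]), array([-324. , -305. , -286.5]), array([83.4, 86.8, 90.4])]
scene -260 18 [array([612.9, 630.4, 642.5]), array([-259.9, -253.3, -250.1]), array([83.4, 88.9, 94.2])]
scene -245 175 [array([609.1, 622.8, 634.8]), array([-241.3, -196. , -152.5]), array([90.6, 94.8, 98.6])]
handle [ 445.  -187.4  105.2] 88
t 35.85 pos [ 448.4 -220.   240.4] yaw 91.1 q6 -0.63 F [-0.4  0.3  0.1] w 23.9 g 0.0
turn [ 0.02  0.01 -0.02] shift after turn [ 0.632 -0.074  3.088] now [ 0.636 -0.083  3.087]
```

View pics/f9.png

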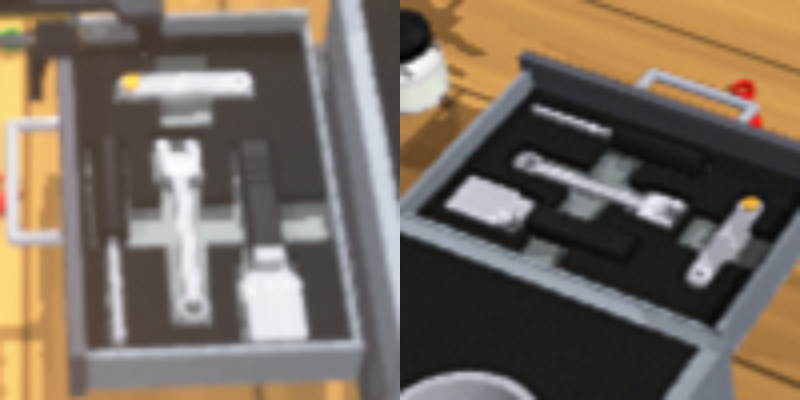

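Both crops show all three tools in their cut-outs, the scraper's blade at (275,305) and its handle at (258,200) in the left crop. The blade lies at about 87 mm and the handle top at about 96, as expected. Now I'll close the drawer.

```bash

python3 -m pendant '[[[0.32,-0.04,0.3],[0,0,0]],[[0.32,-0.04,0.5],[0,0,0]],[[0,0,0.5],[0,0,0]],[[0,0,0.3],[0,0,0]],[[0,0,0],[0,0,0]],[[0,0,0],[0,0,0]]]' >/dev/null
python3 plan.py 444 -188.5 86 91.3
```

```text
t 36.45 pos [ 443.6 -187.7  159.5] yaw 91.2 q6 -0.59 F [-0.8 -0.   0.7] w 24.1 g 0.0
turn [ 0.   -0.   -0.02] shift after turn [-0.015  0.007  1.47 ] now [-0.015  0.007  1.47 ]
```

```bash

python3 -m pendant '[[[0,0.01,0.6],[0,0,0]],[[0,0,0.5],[0,0,0]],[[0,0,0.35],[0,0,0]],[[0,0,0],[0,0,0]],[[0,0,0],[0,0,0]]]'
python3 -m pendant '[[[0,0,0],[0,0,0]],[[0,0,0],[0,0,0]],[[0,0,0],[0,0,0]],[[0,0,0],[0,0,0]]]' 1 20
python3 -m pendant '[[[0,0.1,0],[0,0,0]],[[0,0.2,0],[0,0,0]],[[0,0.3,0],[0,0,0]],[[0,0.35,0],[0,0,0]],[[0,0.35,0],[0,0,0]],[[0,0.35,0],[0,0,0]],[[0,0.35,0],[0,0,0]],[[0,0.35,0],[0,0,0]]]'
```

```text
t: 36.95
tcp_pos: [444.2, -188.3, 87.9]
eef_rot: [3.14, 0.001, 1.591]
ft_force: [-0.1, -0.7, -0.0]
width: 0.275
gripper_force: 0.0
t: 37.35
tcp_pos: [443.8, -188.2, 87.8]
eef_rot: [3.14, 0.001, 1.591]
ft_force: [-1.5, 0.3, 6.9]
width: 0.105
gripper_force: 20.0
t: 38.15
tcp_pos: [561.1, -185.5, 87.8]
eef_rot: [-3.141, 0.0, 1.591]
ft_force: [-3.5, -0.5, 9.5]
width: 0.104
gripper_force: 20.0
```

```bash

python3 -m pendant '[[[0,0.35,0],[0,0,0]],[[0,0.35,0],[0,0,0]],[[0,0.3,0],[0,0,0]],[[0,0.25,0],[0,0,0]],[[0,0.2,0],[0,0,0]],[[0,0.1,0],[0,0,0]],[[0,0,0],[0,0,0]],[[0,0,0],[0,0,0]]]'
```

```text
t: 38.95
tcp_pos: [639.6, -183.7, 87.8]
eef_rot: [3.139, 0.0, 1.591]
ft_force: [2.6, 1.4, 5.0]
width: 0.106
gripper_force: 20.0
```

```bash

python3 -m pendant '[[[0,0.06,0],[0,0,0]],[[0,0.06,0],[0,0,0]],[[0,0.03,0],[0,0,0]],[[0,0,0],[0,0,0]]]'
python3 -m pendant '[[[0,0.04,0],[0,0,0]],[[0,0.04,0],[0,0,0]],[[0,0,0],[0,0,0]],[[0,0,0],[0,0,0]]]'
```

```text
t: 39.35
tcp_pos: [645.7, -183.6, 87.8]
eef_rot: [3.141, 0.0, 1.591]
ft_force: [-2.8, 1.8, 8.0]
width: 0.107
gripper_force: 20.0
t: 39.75
tcp_pos: [648.2, -183.5, 87.8]
eef_rot: [-3.138, -0.0, 1.591]
ft_force: [-9.1, 1.3, 11.5]
width: 0.104
gripper_force: 20.0
```

Force is rising at 648, the expected shut position. One more small push, then I'll release.

```bash

python3 -m pendant '[[[0,0.03,0],[0,0,0]],[[0,0.02,0],[0,0,0]],[[0,0,0],[0,0,0]]]'
python3 -m pendant '[[[0,0,0],[0,0,0]],[[0,0,0],[0,0,0]],[[0,0,0],[0,0,0]],[[0,0,-0.3],[0,0,0]],[[0,0,-0.6],[0,0,0]],[[0,0,-0.8],[0,0,0]],[[0,0,-0.8],[0,0,0]],[[0,0,-0.5],[0,0,0]]]' 0.45
python3 -m pendant '[[[0.5,-0.5,0],[0,0,0]],[[0.5,-0.7,0],[0,0,0]],[[0.5,-0.7,0],[0,0,0]],[[0.5,-0.7,0],[0,0,0]],[[0,0,0],[0,0,0]],[[0,0,0],[0,0,0]],[[0,0,0],[0,0,0]]]'
python3 - <<'E'
from station import robot,eyes
from h import *
for n in("side","scene"):
    c=eyes.camera_params(n); p,d=eyes.camera(n); P=cloud(c,d); X,Y,Z=np.moveaxis(P,2,0)
    cc=P[(X>620)&(X<665)&(Z>100)&(Z<110)&(Y<-140)&(Y>-225)]; print('handle',np.median(cc,0).round(1),len(cc))
    cv2.imwrite(f"pics/{n}10.png",p[:,:,::-1])
E
```

```text
t: 40.05
tcp_pos: [648.2, -183.5, 87.6]
eef_rot: [-3.133, -0.001, 1.591]
ft_force: [-18.3, 2.6, 18.8]
width: 0.106
gripper_force: 20.0
t: 40.85
tcp_pos: [653.5, -183.9, 241.9]
eef_rot: [3.136, 0.002, 1.591]
ft_force: [0.4, 0.6, 0.0]
width: 0.275
gripper_force: 0.0
t: 41.55
tcp_pos: [521.4, -86.7, 237.9]
eef_rot: [3.139, 0.001, 1.591]
ft_force: [-0.0, -0.2, -0.9]
width: 0.278
gripper_force: 0.0
handle [ 647.8 -185.4  106.5] 78
handle [ 649.  -178.9  105.3] 72
```

View pics/side10.png

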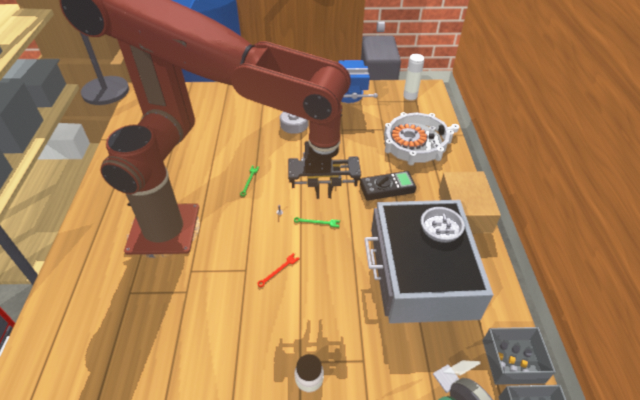

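The drawer is against its stop: the chest is shut at (425,260) and the handle at (373,253). The hand is clear and everything else is where it was.

```bash
python3 -c "
from station import robot
print(robot.job_done())"
```

```text
the job is handed in; nothing more can be done
None
```

The scraper, spanner and feeler gauge are each in their own cut-out, the drawer is pushed to its stop, the hand is clear, and the job is handed in (no verdict shown) at about 42 s of the 72 s limit.

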